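# Start the polishing line from the bench control box

## Task

Get the bench ready for polishing: first switch on the isolator by pressing the raised, white-barred end of the red rocker on the grey control box fully down, then push the blue extractor key fully down so that it stays down, and only then press the green start button on the loose black hand control fully in and let it come back up. Press the hand control where it lies, without picking it up, tipping it or pushing it along. Leave the yellow and white keys and everything else on the bench as they are.

Things in the scene. Friction and masses are not known exactly. Their poses are not given: they have to be found in the camera images.
- control_box: Grey metal control box with an aluminium lid, 120 (x) x 230 (y) x 55 mm high, fixed on the worktop and turned by up to about 20 degrees. Origin: centre of its underside; its x points away from the robot, y along its length to the left, z up. On the lid, along y: the red rocker at y = +80 mm, and three 42 mm square bays with one round key each at y = +20, -30 and -80 mm, in any order of colours (blue, yellow, white).
- isolator (a joint): Angle of the red rocker, rad: -0.2 = off, +0.2 = fully on (white-barred end down). It stays where it is left and resists with about 0.06 N m (about 3 N at the middle of a wing), with hard stops.
- isolator_on_end (a point): Point to press on the red rocker: on the upper face of the white-barred wing, 18 mm from the hinge. The rocker is a shallow V of two wings, each 28 mm long and 30 mm wide, hinged across the middle (hinge line along the box's y); the white-barred wing is the one away from the robot (box +x) and stands up sloping at the start. Fully on, this wing lies level with its face 68 mm above the worktop, 4 mm above the black frame round it (68 x 44 mm). The point moves with the rocker.
- blue_key (a joint): Travel of the blue key (extractor, to be pressed), m: 0 = up, 0.007 = fully down. It has no spring: it resists with about 3 N and stays where it is left, with a hard stop at the bottom.
- blue_key_top (a point): Centre of the top face of the blue round key, a flat cap 29 mm across that stands 9.5 mm proud of its 36 mm steel collar when up and 2.5 mm when fully down; up, the face is 74.5 mm above the worktop. The key moves straight down. The point moves with the key.
- yellow_key (a joint): Travel of the yellow key (leave alone), m: 0 = up, 0.007 = fully down. It has no spring: it resists with about 3 N and stays where it is left, with a hard stop at the bottom.
- yellow_key_top (a point): Centre of the top face of the yellow round key, a flat cap 29 mm across that stands 9.5 mm proud of its 36 mm steel collar when up and 2.5 mm when fully down; up, the face is 74.5 mm above the worktop. The key moves straight down. The point moves with the key.
- white_key (a joint): Travel of the white key (leave alone), m: 0 = up, 0.007 = fully down. It has no spring: it resists with about 3 N and stays where it is left, with a hard stop at the bottom.
- white_key_top (a point): Centre of the top face of the white round key, a flat cap 29 mm across that stands 9.5 mm proud of its 36 mm steel collar when up and 2.5 mm when fully down; up, the face is 74.5 mm above the worktop. The key moves straight down. The point moves with the key.
- start_control: Loose black hand control, about 0.4 kg, 60 (x) x 110 (y) x 29 mm, lying flat on rubber pads on the worktop to the right of the control box. Origin: centre of its underside; z up. Its start button is in the middle of its top.
- start_button (a joint): Travel of the green start button, m: 0 = out, 0.006 = fully in. A spring pushes it back: about 1.3 N to begin, 4.3 N fully in, then a hard stop.
- start_button_top (a point): Centre of the top face of the green round start button, 30 mm across, 42 mm above the worktop when out, 36 mm when fully in; the steel collar round it (42 mm across) is 34 mm high. The point moves with the button.
- bangle_teal: Bystander, loose: the bangle with the teal stone, 72x88x37 mm, lying on the worktop. Origin near the centre of its underside. Not to be moved.
- leather_cuff: Bystander, loose: the small black leather cuff, 35x36x29 mm, lying on the worktop. Origin near the centre of its underside. Not to be moved.
- borax_cone: Bystander, loose: the round pale borax tablet, 43x43x15 mm, lying on the worktop. Origin near the centre of its underside. Not to be moved.
- ring_clamp: Bystander, loose: the turned wooden ring clamp, 114x25x22 mm, lying on the worktop. Origin near the centre of its underside. Not to be moved.
- scriber: Bystander, loose: the steel scriber, 8x103x7 mm, lying on the worktop. Origin near the centre of its underside. Not to be moved.
- sanding_stick: Bystander, loose: the red-brown sanding stick, 14x110x14 mm, lying on the worktop. Origin near the centre of its underside. Not to be moved.
Things that resemble listed ones, but are neither listed nor needed, are in the scene too. What is shaped like the start_control but orange is not meant.

How it is judged:
By the outcome, as a careful person would: the job done as asked, in the order asked, and still so for the second after the job is handed in, with the robot touching nothing.
It also fails if it takes over 42 s, if anything falls off the work surface, if the arm or the gripper's body presses on something with over 40 N, if the wrist force passes 120 N, or if a joint passes its speed limit or range.

## Robot

A 6-joint arm with a two-finger parallel gripper is mounted at the origin on a cart in front of the work surface, level with it; the furniture and walls round the work are solid. World frame = base frame: x ahead of the robot, y to its left, z up, the work surface at z = 0. Lengths are in m, angles in rad, forces in N, time in s.
With the tool pointing down it reaches from about 0.375 to 0.975 m from the base axis. Payload 3.8 kg.
Tool frame: the origin (TCP) lies midway between the tips of the shut fingers; the grasp point (between the pads) lies 19 mm behind it; z points along the fingers, x is the direction in which the jaws open and shut, and the axes are right-handed (so a half turn about z gives the same grasp; the last joint's range is limited). The gripper opens to 88 mm and grips with 3 to 60 N. Pads are 18 mm wide; open, the fingers measure 123 mm over their backs; the gripper's body (75 mm by 187 mm) begins 45 mm behind the grasp point.
Start: joints at [1.294, 0.264, 1.604, -0, 1.274, -0.037], TCP at [0.16, 0.656, 0.207] pointing down, gripper open.
Joint ranges: [-2.63, 2.63], [-0.94, 2.18], [0.31, 2.57], [-1.31, 4.45], [0, 2.66], [-2.55, 2.55]. Speed limits (rad/s): [2.57, 2.57, 3.14, 3.14, 3.14, 3.14].

## Interface

Orientations are given as a rotation vector (axis times angle).
In Python, from station import sensors, imaging, r gives the robot as it stands.
- The arm moves only by the tool send_rows, never from a script. Its argument "targets" is one flat list of numbers, 5 for each row, row after row: the opening, from -1 (shut) to 1 (fully open), so that 0 is half open, then the shift along the tool's x, y, z as a fraction of full scale, then the turn about the tool's z as a fraction of full scale. In form: [claw, dx, dy, dz, turn, claw, dx, dy, dz, turn, ...]. A call has exactly 8 rows; each row shifts and turns the pose as measured when the row begins, along the tool's axes as they then stand; what a row does not reach is not made up. Full scale, the value 1, is 10 cm for a shift and 45 degrees for a turn. A row lasts 1/10 s, in which the tool goes at most 50 mm and 8.59 degrees, less where a joint would pass 70% of its speed; a pose out of reach is approached as far as the arm can. A call with a number of a shift or a turn outside -1 to 1 is refused whole. A call with a gripper value outside its range is refused whole. The fingers move at their own pace and stop on an object; "newtons" is the grip in N (left out, the last holds). Time passes only in rows, so rows that do not move let the fingers close, or fill a call up. It gives the time, the measured TCP pose, the force and the opening at its end, in the units of the state.
- sensors.state(): the state, without advancing time (a new reading comes with each control period).
- imaging.get_image(name): name is "side" or "top" or "wrist"; returns the picture (384x512x3 uint8, blue, green, red); there is no depth.
- imaging.camera_model(name): a dict with "K" (3x3 intrinsics, pixels), "world_to_cam" (4x4, takes a point from world to camera coordinates). Camera axes: x right, y up, looking along -z (the intrinsics and any distortion apply to the point x, -y, -z); pixel columns grow to the right and rows downward; lengths in m; the calibration is good to about 2 mm. A picture is of the moment at which its call begins: read the wrist's pose just before it. camera_model takes no time and is no camera call; for the wrist camera it gives the pose at the moment of the call.
- r.finish_job(): hands the job in, once; it reports no verdict.
The state is a dict: "t": time; "q": joint angles; "joint_velocities": joint speeds; "effort": joint torques, N m; "eef_pos": TCP position; "orientation": TCP orientation; "wrist_force": force on the tool from outside, world axes, zero at the start; "wrist_torque": the same for the moment, N m; "gripper_width": opening from 0.0 (shut) to 1.0 (fully open).
Only numpy, scipy, OpenCV 4.12 (cv2) and the standard library are available. Lean on these libraries where they do the work, as an engineer would, in place of code of your own. Each camera call takes 0.05 s, during which the arm holds its last target.

## Working session

There is one attempt and no reset: what is moved stays moved. The work goes in short steps, Python scripts to look and compute and a tool call to move; the robot and the scene stay as the last step left them, time stands still between calls to the robot, and variables do not carry over. Pictures are saved under pics/ and viewed, and the job is handed in when it is done.

Besides the shell and the picture viewer there is one more tool, called as name(argument=value, ...) on one line, values as JSON. send_rows: Moves the arm, as the interface text tells. Shift numbers are shares of 10 cm and turn numbers shares of 45 degrees, none past 1 either way. Its arguments: {"type":"object","properties":{"targets":{"type":"array","items":{"type":"number","minimum":-1,"maximum":1}},"newtons":{"type":"number"}},"required":["targets"]}

```bash
mkdir -p pics; ls
python3 - <<'E'
from station import sensors, imaging, r
import cv2
s=sensors.state();print(s)
for n in("top","side"):
    cv2.imwrite(f"pics/{n}0.png",imaging.get_image(n)); m=imaging.camera_model(n);print(n,m)
E
```

```text
pics
{'t': 0.0, 'q': array([ 1.29411051e+00,  2.64740525e-01,  1.60534676e+00, -1.13889875e-05,
        1.27368145e+00, -3.69090913e-02]), 'joint_velocities': array([ 0.00047674, -0.00109836, -0.00017678,  0.00119561,  0.00275355,
        0.0005843 ]), 'effort': array([ 2.53002563e-04, -5.02112031e+01, -3.56879818e+01,  7.27283978e-02,
        2.93807953e-02, -1.86681573e-04]), 'eef_pos': array([0.16010604, 0.65495174, 0.20581129]), 'orientation': array([ 2.47016577,  1.93901638, -0.00275361]), 'wrist_force': array([-0.39169135,  0.2752789 , -0.43814805]), 'wrist_torque': array([0.02692246, 0.04640402, 0.0057339 ]), 'gripper_width': 0.9975267857118133}
top {'K': array([[446.28634608,   0.        , 260.22928294],
       [  0.        , 446.28634608, 189.71987905],
       [  0.        ,   0.        ,   1.        ]]), 'world_to_cam': array([[-0.00346759, -0.99998683, -0.00378462, -0.04521259],
       [ 0.97797481, -0.00418105,  0.20868109, -0.57227123],
       [-0.20869417, -0.00297764,  0.97797642, -1.19248234],
       [ 0.        ,  0.        ,  0.        ,  1.        ]])}
side {'K': array([[491.94342827,   0.        , 258.36233678],
       [  0.        , 491.94342827, 191.92237042],
       [  0.        ,   0.        ,   1.        ]]), 'world_to_cam': array([[-9.39238754e-02, -9.95510594e-01,  1.17030944e-02,
        -5.77418823e-05],
       [ 7.83962021e-01, -6.67089175e-02,  6.17214282e-01,
        -4.93686604e-01],
       [-6.13662656e-01,  6.71459389e-02,  7.86708057e-01,
        -1.51244660e+00],
       [ 0.00000000e+00,  0.00000000e+00,  0.00000000e+00,
         1.00000000e+00]])}
```

View pics/top0.png

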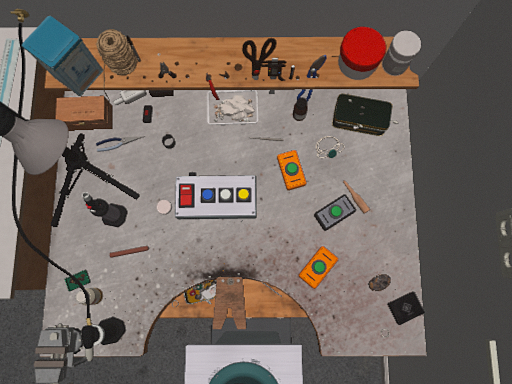

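View pics/side0.png

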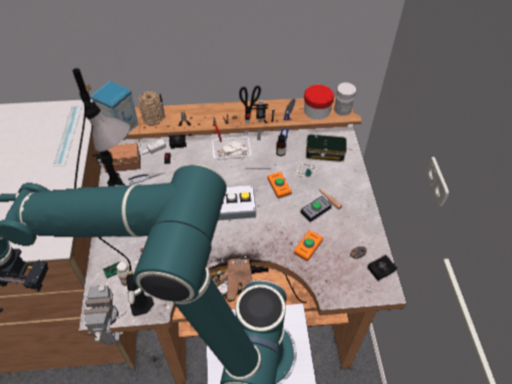

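```bash
cat > h.py <<'E'
import numpy as np, cv2
from scipy.spatial.transform import Rotation as R
from station import sensors, imaging, r
def ray(m,u,v,z):
    K=m["K"];T=np.array(m["world_to_cam"]);d=np.linalg.inv(K)@np.array([u,v,1.]);d=np.array([d[0],-d[1],-d[2]])
    c=-T[:3,:3].T@T[:3,3];w=T[:3,:3].T@d
    return c+w*(z-c[2])/w[2]
def blobs(img,lo,hi,amin=30):
    h=cv2.cvtColor(img,cv2.COLOR_BGR2HSV);k=cv2.inRange(h,np.array(lo),np.array(hi))
    n,l,s,c=cv2.connectedComponentsWithStats(k)
    return [(c[i],s[i]) for i in range(1,n) if s[i][4]>=amin],l
E
python3 - <<'E'
from h import *
im=cv2.imread("pics/top0.png");m=imaging.camera_model("top")
print(R.from_rotvec(sensors.state()["orientation"]).as_matrix().round(3))
for nm,lo,hi,z in(("blue",(105,120,80),(130,255,255),.0745),("yellow",(22,120,120),(35,255,255),.0745),("green",(60,100,60),(85,255,255),.042),("red",(0,170,100),(6,255,255),.068)):
    for c,s in blobs(im,lo,hi)[0]: print(nm,c.round(1),s,ray(m,*c,z).round(4))
cv2.imwrite("pics/c0.png",cv2.resize(im[155:285,160:390],None,fx=3.4,fy=3.4,interpolation=cv2.INTER_CUBIC))
for p in((40,140),(80,140),(105,210),(50,350),(100,330),(130,190)): print(p,ray(m,*p,.1).round(2))
E
```

```text
[[ 0.238  0.971 -0.001]
 [ 0.971 -0.238 -0.002]
 [-0.002 -0.    -1.   ]]
blue [207. 194.] [202 189  11  11  89] [0.5576 0.1    0.0745]
yellow [243.  193.5] [238 189  11  10  84] [5.585e-01 3.000e-04 7.450e-02]
green [291.5 167.7] [287 163  10  10  84] [ 0.6405 -0.1376  0.042 ]
green [335.7 210.7] [331 206  11  11  86] [ 0.5145 -0.2598  0.042 ]
green [318.8 266.5] [314 262  11  10  92] [ 0.3595 -0.2076  0.042 ]
green [ 82.7 277.3] [ 74 271  15  14  79] [0.3327 0.4397 0.042 ]
green [ 71.7 284.4] [ 67 278  12  12  61] [0.314  0.4682 0.042 ]
red [363.4  46.1] [ 341   27   45   39 1351] [ 1.0085 -0.3578  0.068 ]
red [211.5  86.1] [209  80   6  14  34] [0.882  0.0946 0.068 ]
red [185.8 195.4] [180 185  12  20 189] [0.5553 0.1597 0.068 ]
(40, 140) [0.71 0.57 0.1 ]
(80, 140) [0.71 0.45 0.1 ]
(105, 210) [0.51 0.37 0.1 ]
(50, 350) [0.15 0.49 0.1 ]
(100, 330) [0.2  0.36 0.1 ]
(130, 190) [0.56 0.31 0.1 ]
```

View pics/c0.png

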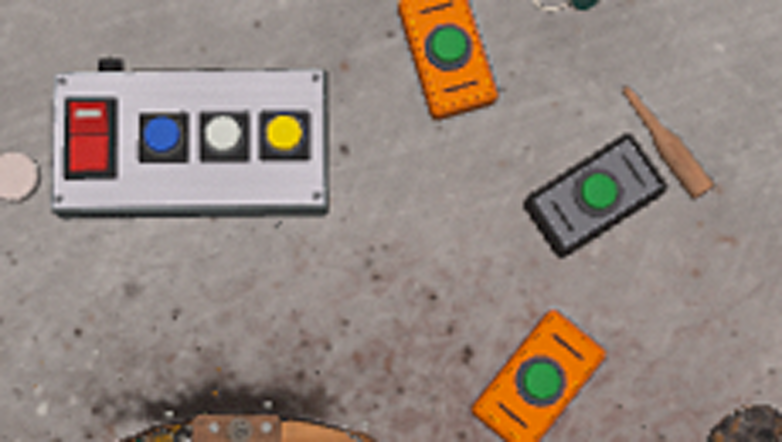

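```bash
python3 - <<'E'
from h import *
a=imaging.camera_model("top");b=imaging.camera_model("side")
def proj(m,p):
    c=m["world_to_cam"]@np.append(p,1);return m["K"]@np.array([c[0],-c[1],-c[2]])/-c[2]
for p in((90,320),(85,297),(60,282),(30,240),(18,200),(12,170),(20,60),(30,140),(50,340)):
    print(p,[(h,ray(a,*p,h).round(2)[:2].tolist(),proj(b,ray(a,*p,h))[:2].round().tolist()) for h in(0,.1,.2,.3,.4,.5)])
for n in("top0","side0"):
    im=cv2.imread(f"pics/{n}.png");im=im[:,:200] if n=="top0" else im[40:,:230]
    cv2.imwrite(f"pics/{n}c.png",cv2.resize(im,None,fx=1.55,fy=1.55,interpolation=cv2.INTER_CUBIC))
E
python3 -c "
import cv2,numpy as np
a=cv2.imread('pics/top0c.png');b=cv2.imread('pics/side0c.png')
h=max(a.shape[0],b.shape[0]);p=lambda i:np.pad(i,((0,h-i.shape[0]),(0,0),(0,0)))
cv2.imwrite('pics/both.png',np.hstack([p(a),p(b)]))"
```

```text
(90, 320) [(0, [0.22, 0.43], [123.0, 299.0]), (0.1, [0.22, 0.39], [129.0, 282.0]), (0.2, [0.23, 0.35], [135.0, 263.0]), (0.3, [0.24, 0.32], [142.0, 242.0]), (0.4, [0.25, 0.28], [149.0, 219.0]), (0.5, [0.25, 0.24], [158.0, 193.0])]
(85, 297) [(0, [0.28, 0.45], [119.0, 282.0]), (0.1, [0.28, 0.41], [124.0, 266.0]), (0.2, [0.28, 0.37], [131.0, 248.0]), (0.3, [0.29, 0.33], [137.0, 228.0]), (0.4, [0.29, 0.29], [145.0, 206.0]), (0.5, [0.29, 0.25], [154.0, 182.0])]
(60, 282) [(0, [0.32, 0.52], [98.0, 273.0]), (0.1, [0.32, 0.48], [104.0, 257.0]), (0.2, [0.32, 0.43], [111.0, 240.0]), (0.3, [0.32, 0.39], [119.0, 221.0]), (0.4, [0.32, 0.34], [127.0, 199.0]), (0.5, [0.32, 0.3], [137.0, 175.0])]
(30, 240) [(0, [0.44, 0.62], [73.0, 246.0]), (0.1, [0.43, 0.56], [80.0, 231.0]), (0.2, [0.42, 0.51], [88.0, 215.0]), (0.3, [0.41, 0.46], [96.0, 198.0]), (0.4, [0.4, 0.41], [105.0, 178.0]), (0.5, [0.39, 0.36], [116.0, 156.0])]
(18, 200) [(0, [0.56, 0.66], [64.0, 219.0]), (0.1, [0.54, 0.61], [71.0, 206.0]), (0.2, [0.52, 0.55], [79.0, 192.0]), (0.3, [0.5, 0.5], [87.0, 176.0]), (0.4, [0.48, 0.44], [97.0, 158.0
[... 240 characters left out ...]
, 0.4], [103.0, 124.0])]
(20, 60) [(0, [1.01, 0.71], [70.0, 133.0]), (0.1, [0.95, 0.65], [76.0, 124.0]), (0.2, [0.9, 0.59], [82.0, 114.0]), (0.3, [0.84, 0.53], [89.0, 103.0]), (0.4, [0.79, 0.47], [98.0, 90.0]), (0.5, [0.74, 0.41], [107.0, 76.0])]
(30, 140) [(0, [0.74, 0.65], [76.0, 181.0]), (0.1, [0.71, 0.59], [82.0, 169.0]), (0.2, [0.67, 0.54], [89.0, 157.0]), (0.3, [0.64, 0.49], [96.0, 143.0]), (0.4, [0.61, 0.43], [105.0, 128.0]), (0.5, [0.57, 0.38], [115.0, 110.0])]
(50, 340) [(0, [0.16, 0.53], [88.0, 317.0]), (0.1, [0.18, 0.49], [95.0, 298.0]), (0.2, [0.19, 0.44], [103.0, 278.0]), (0.3, [0.2, 0.4], [111.0, 256.0]), (0.4, [0.21, 0.35], [121.0, 232.0]), (0.5, [0.22, 0.31], [131.0, 205.0])]
```

View pics/both.png

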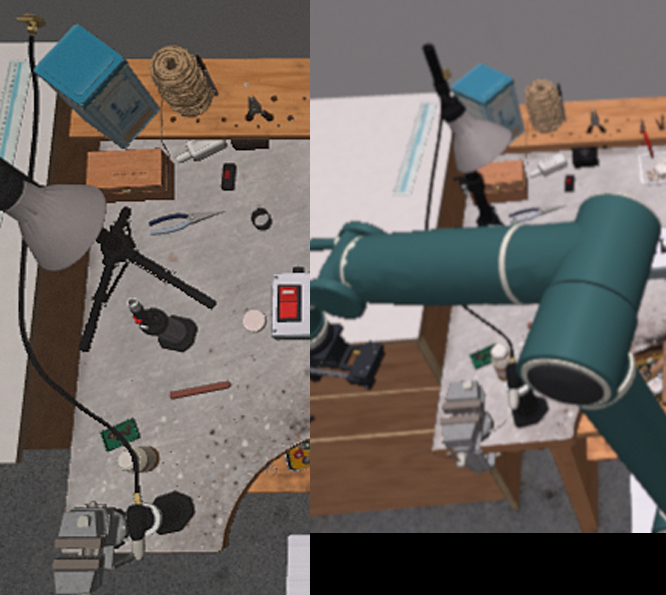

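send_rows(targets=[-1,0,0,-0.5,-0.16,-1,0,0,-0.5,-0.16,-1,-0.4,0.1,0,0,-1,-0.4,0.15,0,0,-1,-0.4,0.15,0,0,-1,-0.4,0.15,0,0,-1,-0.4,0.15,0,0,-1,-0.4,0.15,0,0])

```text
t: 0.9
eef_pos: [0.2503, 0.4113, 0.3043]
orientation: [2.184, 2.25, -0.017]
wrist_force: [0.2, -0.2, 0.4]
gripper_width: 0.294
```

send_rows(targets=[-1,-0.4,0.2,0,0.03,-1,-0.4,0.3,0,0,-1,-0.4,0.45,0,0,-1,-0.4,0.45,0,0,-1,-0.4,0.45,0,0,-1,-0.3,0.45,0,0,-1,-0.15,0.45,0,0,-1,-0.1,0.45,0,0])

```text
t: 1.7
eef_pos: [0.546, 0.1714, 0.3051]
orientation: [2.21, 2.224, -0.016]
wrist_force: [0.1, 1.1, 0.9]
gripper_width: 0.007
```

Run:
```python
from h import *
s=sensors.state();print(s['eef_pos'],R.from_rotvec(s["orientation"]).as_matrix().round(3).tolist(),s['gripper_width'],s['joint_velocities'].round(2))
m=imaging.camera_model("wrist");cv2.imwrite("pics/w1.png",imaging.get_image("wrist"));print(m)
```

```text
[0.54603375 0.17143105 0.3050788 ] [[-0.006, 1.0, -0.003], [1.0, 0.006, -0.011], [-0.011, -0.003, -1.0]] 0.0065175971509129176 [-0.43  0.79 -0.79  0.01 -0.01 -0.41]
{'K': array([[327.72361045,   0.        , 257.1265811 ],
       [  0.        , 327.72361045, 188.11517639],
       [  0.        ,   0.        ,   1.        ]]), 'world_to_cam': array([[-0.00626612,  0.99991373, -0.01154446, -0.16382389],
       [-0.9581653 , -0.00930724, -0.28606404,  0.59144183],
       [-0.2861468 ,  0.00926899,  0.95814096, -0.32923553],
       [ 0.        ,  0.        ,  0.        ,  1.        ]])}
```

View pics/w1.png

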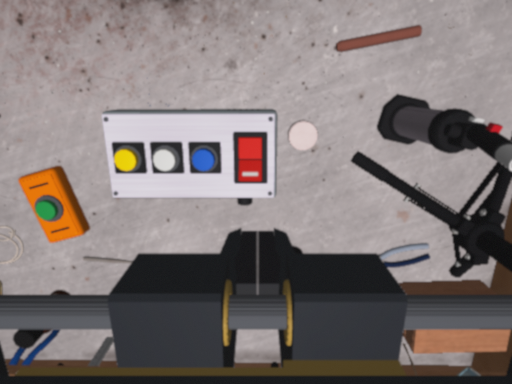

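```bash
cat > wm.py <<'E'
from h import *
import sys
s=sensors.state();m=imaging.camera_model("wrist");im=imaging.get_image("wrist")
print(s['t'],s['eef_pos'].round(4),s['joint_velocities'].round(2),s['wrist_force'].round(1))
for nm,lo,hi,z in(("blue",(105,120,80),(130,255,255),.0745),("yellow",(22,120,120),(35,255,255),.0745),("green",(55,100,60),(85,255,255),.042),("red",(0,170,80),(6,255,255),.068)):
    for c,st in blobs(im,lo,hi,100)[0]: print(nm,c.round(1),st,ray(m,*c,z).round(4))
cv2.imwrite("pics/"+sys.argv[1],im)
E
python3 wm.py w2.png
```

```text
1.75 [0.5523 0.1697 0.3031] [ 0.05 -0.07  0.1   0.03  0.06  0.08] [ 6.9 -0.3  0.6]
blue [204.2 154.4] [193 143  23  24 419] [0.5561 0.0992 0.0745]
blue [ 37.4 347.5] [ 24 331  29  31 174] [ 0.8584 -0.1701  0.0745]
yellow [125.6 154.9] [115 144  23  23 420] [ 5.574e-01 -3.000e-04  7.450e-02]
green [ 46.8 205.3] [ 36 196  22  20 328] [ 0.6381 -0.1359  0.042 ]
red [251.5 152.4] [240 132  24  45 965] [0.5543 0.1586 0.068 ]
```

send_rows(targets=[-1,-0.08,0.22,0,0,-1,0,0,0.4,0,-1,0,0,0.4,0,-1,0,0,0.4,0,-1,0,0,0.4,0,-1,0,0,0.2,0,-1,0,0,0,0,-1,0,0,0,0])

```text
t: 2.6
eef_pos: [0.565, 0.1623, 0.1162]
orientation: [2.217, 2.224, -0.024]
wrist_force: [0.1, -0.1, 0.9]
gripper_width: 0.003
```

```bash
python3 wm.py w3.png
```

```text
2.6 [0.565  0.1623 0.1162] [0.01 0.   0.02 0.   0.   0.  ] [ 0.1 -0.1  0.9]
blue [168.9 188. ] [ 149  167   42   42 1293] [0.556  0.0993 0.0745]
yellow [ 28.6 188.8] [   9  170   40   39 1206] [ 0.5573 -0.      0.0745]
red [253.9 183.3] [ 233  147   43   79 2997] [0.5539 0.1588 0.068 ]
```

View pics/w3.png

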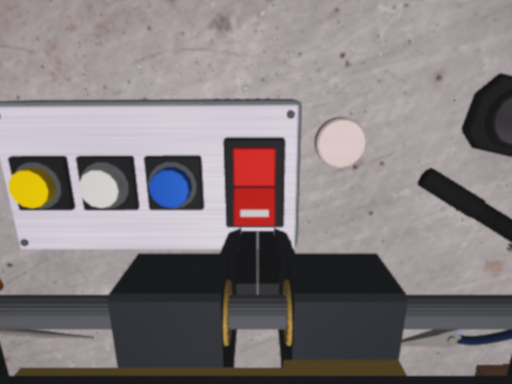

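send_rows(targets=[-1,-0.02,0.1,0,0,-1,0,0,0.15,0,-1,0,0,0.1,0,-1,0,0,0,0,-1,0,0,0,0,-1,0,0,0,0,-1,0,0,0,0,-1,0,0,0,0])

```text
t: 3.45
eef_pos: [0.5801, 0.1612, 0.0956]
orientation: [2.213, 2.221, -0.01]
wrist_force: [-0.9, 0.3, 0.6]
gripper_width: 0.006
```

send_rows(targets=[-1,-0.02,-0.06,0,0,-1,0,0,0.1,0,-1,0,0,0,0,-1,0,0,0,0,-1,0,0,0,0,-1,0,0,0,0,-1,0,0,0,0,-1,0,0,0,0])

```text
t: 4.25
eef_pos: [0.5736, 0.159, 0.0851]
orientation: [2.212, 2.221, -0.009]
wrist_force: [0.2, -0.5, 0.4]
gripper_width: 0.007
```

send_rows(targets=[-1,0,0,0.05,0,-1,0,0,0.05,0,-1,0,0,0.04,0,-1,0,0,0.04,0,-1,0,0,0.03,0,-1,0,0,0.03,0,-1,0,0,0.02,0,-1,0,0,0,0])

```text
t: 5.05
eef_pos: [0.5733, 0.1586, 0.0561]
orientation: [2.213, 2.221, -0.011]
wrist_force: [-0.0, 0.5, 0.0]
gripper_width: 0.004
```

```bash
python3 wm.py w4.png
python3 - <<'E'
from h import *
im=imaging.get_image("top");cv2.imwrite("pics/t4.png",cv2.resize(im[150:250,150:290],None,fx=5,fy=5,interpolation=cv2.INTER_CUBIC))
print(sensors.state())
E
```

```text
5.05 [0.5733 0.1586 0.0561] [-0. -0. -0. -0.  0.  0.] [-0.   0.5  0. ]
blue [144.1 204.4] [ 117  177   56   54 2347] [0.5554 0.0997 0.0745]
red [258.5 189.9] [ 230  150   58   83 4598] [0.5491 0.1588 0.068 ]
{'t': 5.15, 'q': array([ 0.23378427,  0.25208429,  1.91520496, -0.0109997 ,  0.97610339,
       -1.33458597]), 'joint_velocities': array([ 0.00039734, -0.00416284, -0.00385875, -0.00157445,  0.00075395,
       -0.0010597 ]), 'effort': array([-2.03423202e-03, -4.44862890e+01, -3.06915593e+01, -3.51319055e-02,
        8.61052587e-02, -7.08494335e-04]), 'eef_pos': array([0.57352178, 0.15869109, 0.05654212]), 'orientation': array([ 2.21245413,  2.22075486, -0.00986937]), 'wrist_force': array([ 0.97081996, -0.01237346,  0.64048153]), 'wrist_torque': array([ 0.01399106, -0.01547281, -0.045989  ]), 'gripper_width': 0.0036196416638970812}
```

View pics/w4.png

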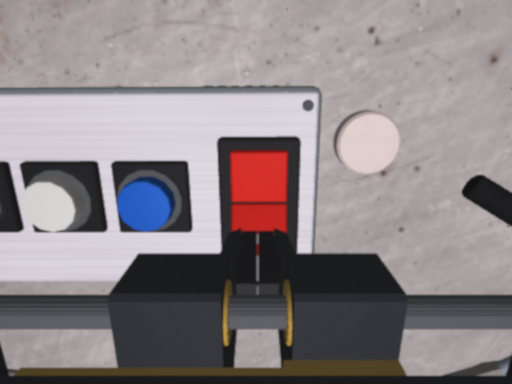

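View pics/t4.png

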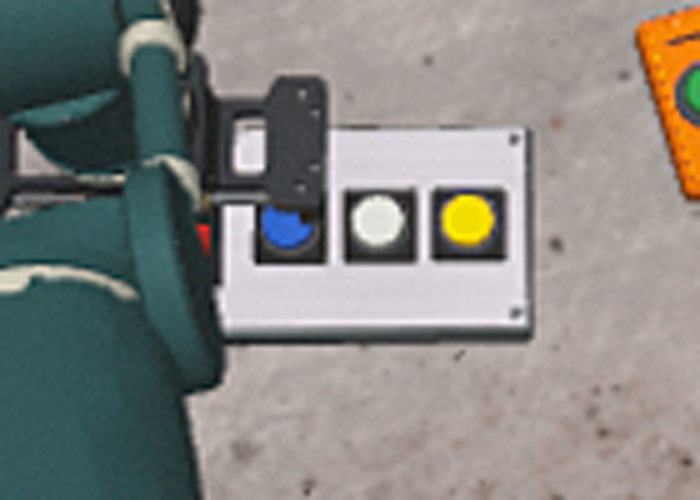

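Run:
```python
from h import *
m=imaging.camera_model("wrist");s=sensors.state();p=s['eef_pos'];M=R.from_rotvec(s["orientation"]).as_matrix()
def proj(p):
    c=m["world_to_cam"]@np.append(p,1);return (m["K"]@np.array([c[0],-c[1],-c[2]])/-c[2])[:2].round(1)
T=m["world_to_cam"];print("cam",-T[:3,:3].T@T[:3,3])
print(s['t'],p,"tcp px",proj(p)); 
for d in((.0,.009,0),(0,-.009,0),(.0175,-.009,0),(.0175,-.009,-.02),(0,-.009,-.019),(0,0,.02)): print(d,proj(p+M@np.array(d)))
im=imaging.get_image("wrist");cv2.imwrite("pics/w5.png",cv2.resize(im[120:300,180:340],None,fx=3.3,fy=3.3,interpolation=cv2.INTER_CUBIC))
im=imaging.get_image("side");cv2.imwrite("pics/s5.png",cv2.resize(im[150:260,170:300],None,fx=5,fy=5,interpolation=cv2.INTER_CUBIC))
```

```text
cam [0.4983447  0.159458   0.23393082]
5.15 [0.57352178 0.15869109 0.05654212] tcp px [258.2 223.4]
(0.0, 0.009, 0) [258.2 237.5]
(0, -0.009, 0) [258.2 208.9]
(0.0175, -0.009, 0) [288.6 208.9]
(0.0175, -0.009, -0.02) [292.1 222.4]
(0, -0.009, -0.019) [258.3 221.7]
(0, 0, 0.02) [258.1 211.2]
```

View pics/w5.png

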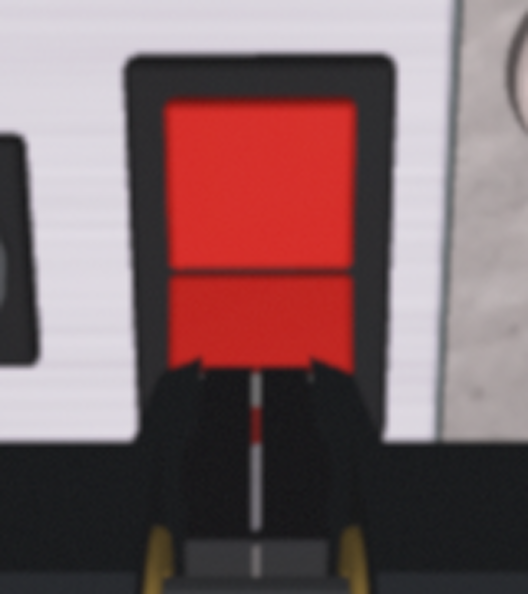

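View pics/s5.png

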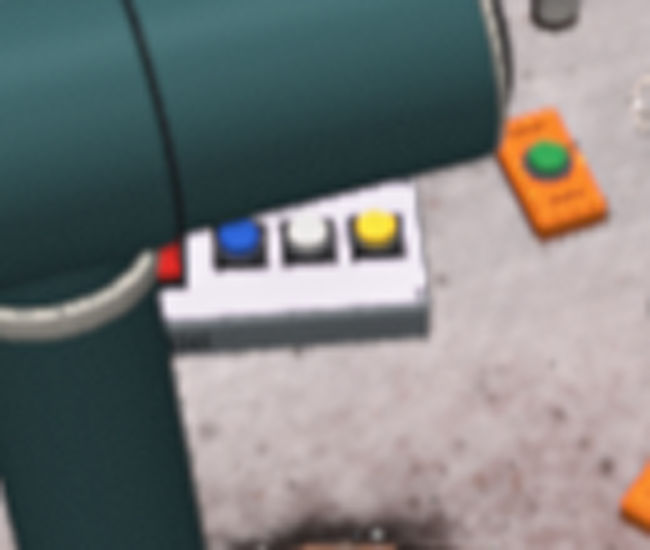

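Run:
```python
from h import *
im=cv2.imread("pics/w1.png");cv2.imwrite("pics/w1c.png",cv2.resize(im[200:380,140:380],None,fx=3.3,fy=3.3,interpolation=cv2.INTER_CUBIC)*1)
g=cv2.convertScaleAbs(cv2.imread("pics/w1c.png"),alpha=2.5,beta=20);cv2.imwrite("pics/w1c.png",g)
m=imaging.camera_model("wrist")
def proj(p):
    c=m["world_to_cam"]@np.append(p,1);return (m["K"]@np.array([c[0],-c[1],-c[2]])/-c[2])[:2].round(1)
for p in((.5565,.16,.062),(.5565,.16,.068),(.5565-.028,.16,.068),(.5565-.028*.92,.16,.079),(.5565+.028,.16,.068),(.5565+.0258,.16,.079),(.5905,.1375,.064),(.5905,.1825,.064)): print(p,proj(p))
```

```text
(0.5565, 0.16, 0.062) [260.6 198.3]
(0.5565, 0.16, 0.068) [260.6 201.8]
(0.5285, 0.16, 0.068) [260.9 150.1]
(0.53074, 0.16, 0.079) [260.9 158.8]
(0.5845, 0.16, 0.068) [260.2 249. ]
(0.5823, 0.16, 0.079) [260.2 254.9]
(0.5905, 0.1375, 0.064) [221.3 254.8]
(0.5905, 0.1825, 0.064) [299.1 255.4]
```

View pics/w1c.png

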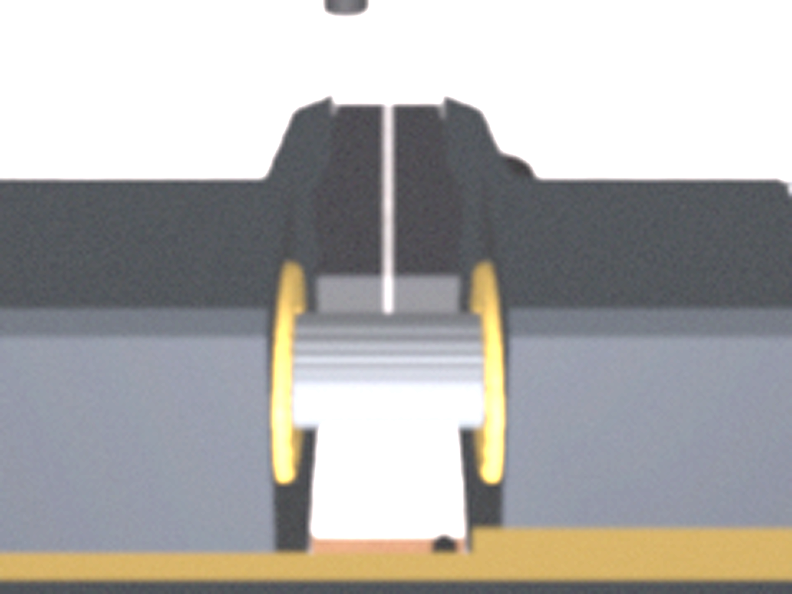

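send_rows(targets=[-1,0,0,0.03,0,-1,0,0,0.03,0,-1,0,0,0,0,-1,0,0,0,0,-1,0,0,0,0,-1,0,0,0,0,-1,0,0,0,0,-1,0,0,0,0])

```text
t: 6.05
eef_pos: [0.5743, 0.1588, 0.051]
orientation: [2.212, 2.22, -0.007]
wrist_force: [-0.1, 0.0, 0.3]
gripper_width: 0.003
```

```bash
python3 wm.py w6.png
python3 - <<'E'
from h import *
im=cv2.imread("pics/w6.png");cv2.imwrite("pics/w6c.png",cv2.convertScaleAbs(cv2.resize(im[130:310,160:360],None,fx=3.3,fy=3.3,interpolation=cv2.INTER_CUBIC),alpha=1.6))
E
```

```text
6.05 [0.5743 0.1588 0.051 ] [ 0. -0. -0.  0.  0.  0.] [-0.1  0.   0.3]
blue [140.2 206.1] [ 112  178   59   56 2493] [0.5553 0.0998 0.0745]
red [258.2 189.9] [ 228  150   61   85 4714] [0.5485 0.1588 0.068 ]
```

View pics/w6c.png

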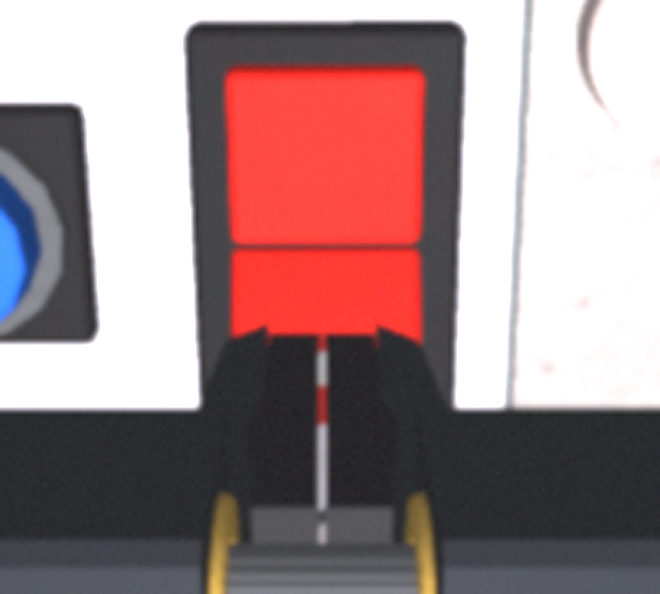

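send_rows(targets=[-1,0,0,0.03,0,-1,0,0,0.03,0,-1,0,0,0,0,-1,0,0,0,0,-1,0,0,0,0,-1,0,0,0,0,-1,0,0,0,0,-1,0,0,0,0])

```text
t: 6.9
eef_pos: [0.5753, 0.1589, 0.0454]
orientation: [2.211, 2.219, -0.005]
wrist_force: [-0.4, 0.2, 0.5]
gripper_width: 0.004
```

send_rows(targets=[-1,0,-0.01,0.03,0,-1,0,0,0.03,0,-1,0,0,0,0,-1,0,0,0,0,-1,0,0,0,0,-1,0,0,0,0,-1,0,0,0,0,-1,0,0,0,0])

```text
t: 7.7
eef_pos: [0.5762, 0.159, 0.0402]
orientation: [2.209, 2.218, -0.0]
wrist_force: [1.0, -1.2, 2.2]
gripper_width: 0.006
```

```bash
python3 wm.py w7.png
python3 - <<'E'
from h import *
im=cv2.imread("pics/w7.png");cv2.imwrite("pics/w7c.png",cv2.convertScaleAbs(cv2.resize(im[130:310,160:360],None,fx=3.3,fy=3.3,interpolation=cv2.INTER_CUBIC),alpha=1.6))
E
```

```text
7.7 [0.5762 0.159  0.0402] [-0. -0.  0. -0. -0. -0.] [ 1.  -1.2  2.2]
blue [131.5 210.3] [ 102  180   62   60 2857] [0.5551 0.1    0.0745]
red [257.7 190.8] [ 224  152   67   88 5057] [0.5472 0.1588 0.068 ]
```

View pics/w7c.png

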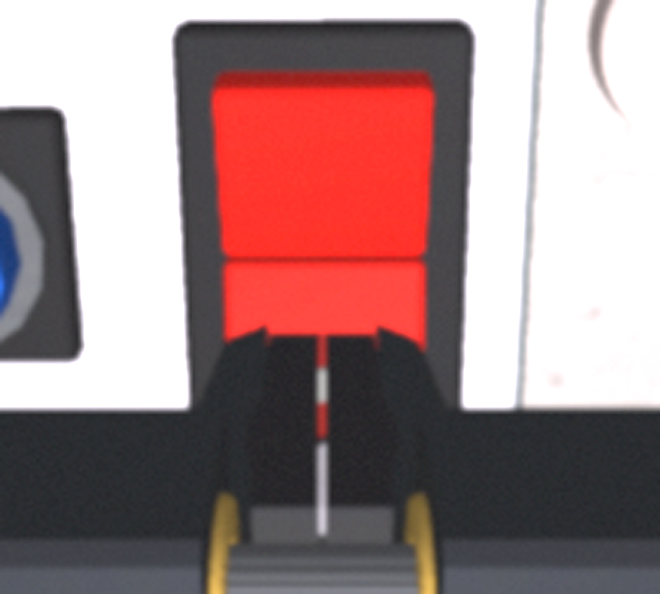

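send_rows(targets=[-1,0,-0.02,0.03,0,-1,0,0,0.03,0,-1,0,0,0.03,0,-1,0,0,0.03,0,-1,0,0,0.02,0,-1,0,0,0.02,0,-1,0,0,0.02,0,-1,0,0,0.02,0])

```text
t: 8.55
eef_pos: [0.5753, 0.1592, 0.0367]
orientation: [2.209, 2.217, 0.0]
wrist_force: [-4.4, -2.3, 14.4]
gripper_width: 0.007
```

```bash
python3 wm.py w8.png
python3 - <<'E'
from h import *
im=cv2.imread("pics/w8.png");cv2.imwrite("pics/w8c.png",cv2.convertScaleAbs(cv2.resize(im[130:310,160:360],None,fx=3.3,fy=3.3,interpolation=cv2.INTER_CUBIC),alpha=1.6))
E
```

```text
8.55 [0.5753 0.1592 0.0367] [-0.  0.  0. -0.  0.  0.] [-4.4 -2.3 14.4]
blue [128.6 214.5] [  98  184   64   61 2959] [0.555  0.1    0.0745]
red [257.2 193.7] [ 222  158   70   85 4832] [0.5467 0.1587 0.068 ]
```

View pics/w8c.png

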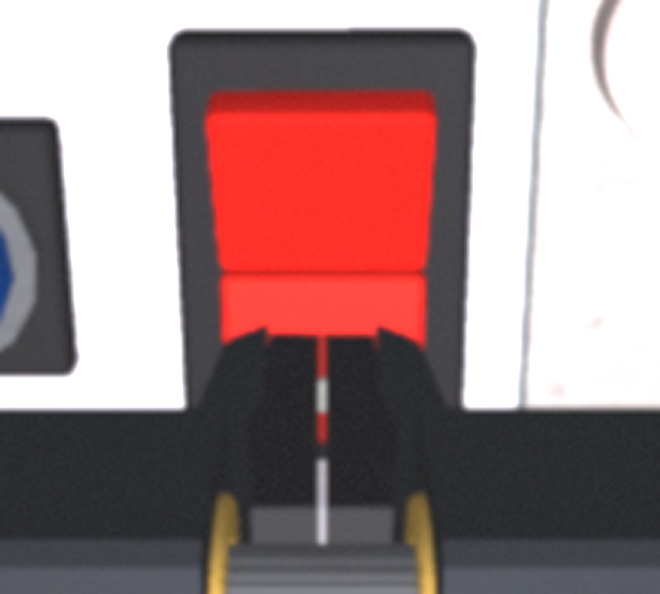

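send_rows(targets=[-1,0,0,-0.3,0,-1,0,0,-0.4,0,-1,0,0,-0.2,0,-1,0,0,0,0,-1,-0.3,-0.1,0,0,-1,-0.3,-0.1,0,0,-1,0,0,0,0,-1,0,0,0,0])

```text
t: 9.4
eef_pos: [0.5448, 0.0983, 0.1197]
orientation: [-2.215, -2.227, 0.023]
wrist_force: [-0.2, 0.1, 0.2]
gripper_width: 0.001
```

```bash
python3 wm.py w9.png
python3 - <<'E'
from h import *
m=imaging.camera_model("wrist")
def proj(p):
    c=m["world_to_cam"]@np.append(p,1);return (m["K"]@np.array([c[0],-c[1],-c[2]])/-c[2])[:2].round(1)
for p in((.5565,.16,.062),(.5565-.028,.16,.068),(.5565-.028*.92,.16,.079),(.5565+.028,.16,.068),(.5565+.0258,.16,.079)): print(p,proj(p))
E
```

```text
9.4 [0.5448 0.0983 0.1197] [-0.02  0.    0.03 -0.01  0.   -0.01] [-0.2  0.1  0.2]
blue [259.3 213.1] [ 240  194   39   38 1193] [0.5553 0.0989 0.0745]
yellow [123.2 214.2] [ 105  196   39   37 1128] [ 5.57e-01 -4.00e-04  7.45e-02]
green [  6.2 283.2] [  0 269  17  27 339] [ 0.6363 -0.1273  0.042 ]
red [340.6 208.3] [ 318  178   49   68 2548] [0.5534 0.1592 0.068 ]
(0.5565, 0.16, 0.062) [339.6 210.2]
(0.5285, 0.16, 0.068) [344.5 176.4]
(0.53074, 0.16, 0.079) [348.1 183.5]
(0.5845, 0.16, 0.068) [338.6 247.2]
(0.5823, 0.16, 0.079) [342.3 251.3]
```

View pics/w9.png

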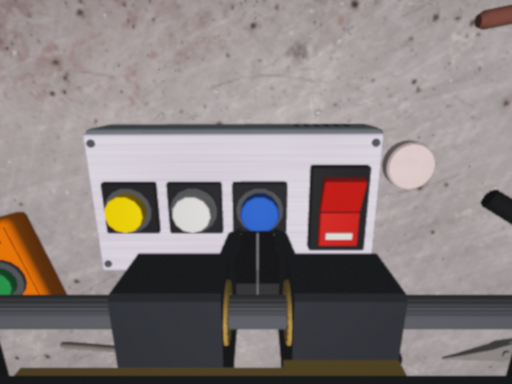

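send_rows(targets=[-1,0.01,0.08,0,0,-1,0,0,0.2,0,-1,0,0,0.2,0,-1,0,0,0.15,0,-1,0,0,0.05,0,-1,0,0,0,0,-1,0,0,0,0,-1,0,0,0,0])

```text
t: 10.25
eef_pos: [0.5569, 0.1049, 0.0558]
orientation: [-2.208, -2.233, 0.021]
wrist_force: [0.6, -0.2, -0.4]
gripper_width: 0.005
```

send_rows(targets=[-1,-0.055,0,0,0,-1,0,0,0.05,0,-1,0,0,0,0,-1,0,0,0,0,-1,0,0,0,0,-1,0,0,0,0,-1,0,0,0,0,-1,0,0,0,0])

```text
t: 11.05
eef_pos: [0.5589, 0.0989, 0.0533]
orientation: [2.208, 2.232, -0.015]
wrist_force: [-0.1, 0.6, -1.0]
gripper_width: 0.005
```

send_rows(targets=[-1,0,-0.03,0.04,0,-1,0,0,0.04,0,-1,0,0,0.04,0,-1,0,0,0.03,0,-1,0,0,0.03,0,-1,0,0,0.03,0,-1,0,0,0.03,0,-1,0,0,0.02,0])

```text
t: 11.85
eef_pos: [0.5564, 0.0989, 0.0361]
orientation: [2.209, 2.233, -0.017]
wrist_force: [-4.8, -1.1, 10.2]
gripper_width: 0.002
```

```bash
python3 wm.py w10.png
python3 - <<'E'
from h import *
im=cv2.imread("pics/w10.png");cv2.imwrite("pics/w10c.png",cv2.convertScaleAbs(cv2.resize(im[130:310,160:360],None,fx=3.3,fy=3.3,interpolation=cv2.INTER_CUBIC),alpha=1.6))
E
```

```text
11.85 [0.5564 0.0989 0.0361] [ 0.    0.   -0.    0.    0.01  0.  ] [-4.8 -1.1 10.2]
blue [257.4 233.4] [239 221  39  52 455] [0.5455 0.0986 0.0745]
yellow [ 48.8 252.3] [  20  226   60   54 2460] [ 5.567e-01 -1.000e-04  7.450e-02]
red [387.4 232. ] [ 348  199   78   91 4224] [0.5467 0.1612 0.068 ]
```

View pics/w10c.png

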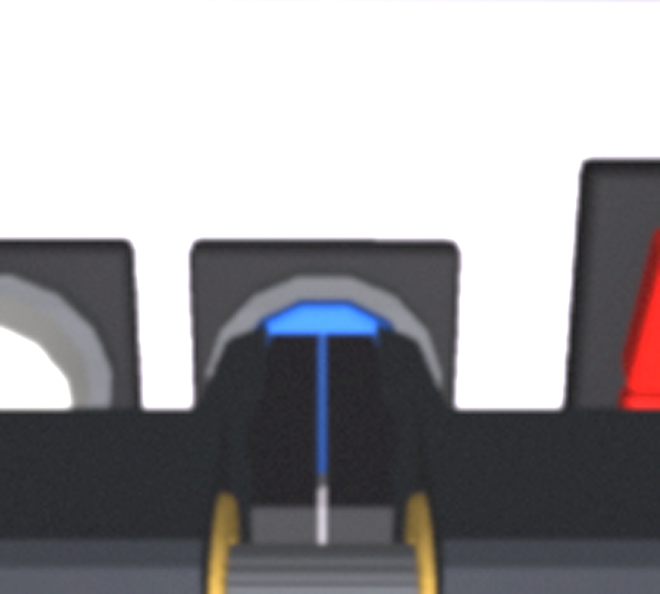

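send_rows(targets=[-1,0,0,0.03,0,-1,0,0,0.03,0,-1,0,0,-0.3,0,-1,0,0,-0.4,0,-1,0,0,-0.4,0,-1,0,0,0,0,-1,0,0,0,0,-1,-0.1,-0.2,0,0])

```text
t: 12.7
eef_pos: [0.5375, 0.0901, 0.1482]
orientation: [-2.208, -2.234, 0.02]
wrist_force: [-0.4, -0.6, 0.4]
gripper_width: 0.005
```

```bash
python3 wm.py w11.png
python3 - <<'E'
from h import *
im=cv2.imread("pics/w11.png");cv2.imwrite("pics/w11c.png",cv2.convertScaleAbs(cv2.resize(im[120:300,60:400],None,fx=2.3,fy=2.3,interpolation=cv2.INTER_CUBIC),alpha=1.2))
E
```

```text
12.7 [0.5375 0.0901 0.1482] [-0.14 -0.43  0.5  -0.01 -0.01 -0.14] [-0.4 -0.6  0.4]
blue [268.9 207.3] [252 192  34  32 852] [0.5536 0.0986 0.0745]
yellow [147.6 209.6] [131 194  35  32 910] [ 0.5571 -0.0006  0.0745]
green [ 28.2 272.7] [ 13 259  32  28 686] [ 0.6369 -0.1355  0.042 ]
red [341.6 205.6] [ 321  178   45   62 2009] [0.5536 0.1592 0.068 ]
```

View pics/w11c.png

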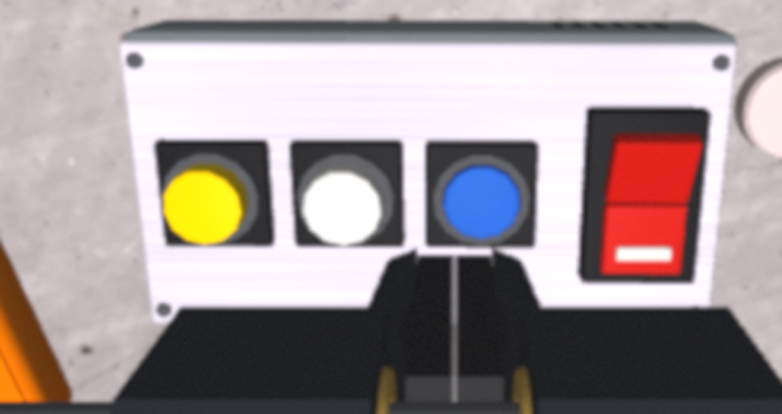

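send_rows(targets=[-1,-0.45,-0.05,0,0,-1,-0.45,-0.05,0,0,-1,-0.45,-0.05,0,0,-1,-0.45,-0.05,0,0,-1,-0.45,-0.05,0,0,-1,-0.45,-0.05,0,0,-1,-0.45,-0.05,0,0,-1,-0.3,0,0,0])

```text
t: 13.55
eef_pos: [0.4937, -0.2627, 0.1354]
orientation: [-2.183, -2.228, 0.042]
wrist_force: [0.5, 0.9, -0.1]
gripper_width: 0.005
```

```bash
python3 wm.py w12.png; sleep 0; python3 wm.py w13.png
```

```text
13.55 [ 0.4937 -0.2627  0.1354] [-0.47  0.28 -0.27  0.01  0.01 -0.47] [ 0.5  0.9 -0.1]
green [331.2  15.8] [ 312    0   40   36 1160] [ 0.361  -0.2102  0.042 ]
green [258.5 205.1] [242 189  34  33 848] [ 0.5123 -0.262   0.042 ]
13.6 [ 0.494  -0.2664  0.1353] [ 0.06 -0.03  0.03  0.04  0.02  0.1 ] [ 1.  -2.5 -0.6]
green [336.5  15.5] [ 318    0   39   35 1151] [ 0.3612 -0.2102  0.042 ]
green [263.1 204.9] [247 189  33  33 854] [ 0.5124 -0.262   0.042 ]
```

View pics/w13.png

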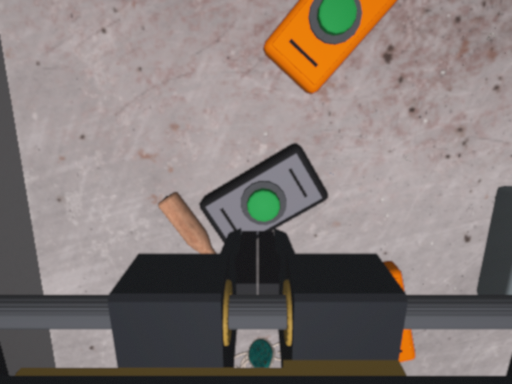

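send_rows(targets=[-1,0.04,0.14,0,0,-1,0,0,0.3,0,-1,0,0,0.3,0,-1,0,0,0.3,0,-1,0,0,0.1,0,-1,0,0,0,0,-1,0,0,0,0,-1,0,0,0,0])

```text
t: 14.45
eef_pos: [0.51, -0.2506, 0.0284]
orientation: [-2.178, -2.227, 0.038]
wrist_force: [-0.0, -0.7, 0.2]
gripper_width: 0.008
```

```bash
python3 -c "
from h import *
s=sensors.state();print(s['eef_pos'],R.from_rotvec(s['orientation']).as_matrix().round(3))"
```

```text
[ 0.51004454 -0.25062016  0.02839759] [[-0.022  0.999 -0.036]
 [ 1.     0.022  0.001]
 [ 0.001 -0.036 -0.999]]
```

send_rows(targets=[-1,-0.11,0.01,0,0,-1,0,0,0.06,0,-1,0,0,0,0,-1,0,0,0,0,-1,0,0,0,0,-1,0,0,0,0,-1,0,0,0,0,-1,0,0,0,0])

```text
t: 15.25
eef_pos: [0.5146, -0.265, 0.0268]
orientation: [-2.185, -2.232, 0.035]
wrist_force: [-0.2, -1.0, -1.2]
gripper_width: 0.004
```

```bash
python3 wm.py w14.png
```

```text
15.25 [ 0.5146 -0.265   0.0268] [ 0. -0.  0.  0.  0. -0.] [-0.2 -1.  -1.2]
green [264.  220.5] [ 238  203   53   52 1319] [ 0.5069 -0.262   0.042 ]
```

View pics/w14.png

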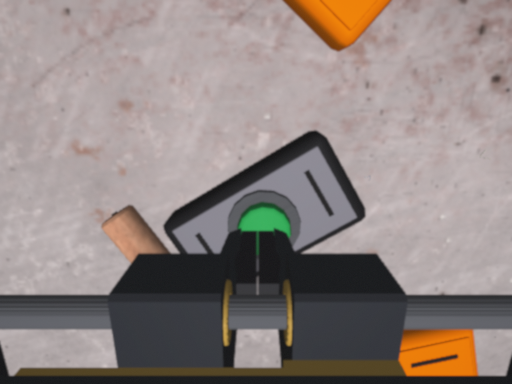

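send_rows(targets=[-1,0.03,-0.02,0,0,-1,0,0,0.05,0,-1,0,0,0.03,0,-1,0,0,0,0,-1,0,0,0,0,-1,0,0,0,0,-1,0,0,0,0,-1,0,0,0,0])

```text
t: 16.1
eef_pos: [0.5117, -0.2613, 0.0176]
orientation: [-2.184, -2.232, 0.035]
wrist_force: [-0.3, -0.6, -0.1]
gripper_width: 0.003
```

send_rows(targets=[-1,0,0,0.03,0,-1,0,0,0.03,0,-1,0,0,0.02,0,-1,0,0,0,0,-1,0,0,0,0,-1,0,0,0,0,-1,0,0,0,0,-1,0,0,0,0])

```text
t: 16.9
eef_pos: [0.5122, -0.2617, 0.01]
orientation: [-2.185, -2.233, 0.035]
wrist_force: [-0.2, -0.1, 1.9]
gripper_width: 0.004
```

Contact (1.9 N). Now the press, gently.

send_rows(targets=[-1,0,0,0.02,0,-1,0,0,0.02,0,-1,0,0,0.02,0,-1,0,0,0.02,0,-1,0,0,0.02,0,-1,0,0,0.02,0,-1,0,0,0.02,0,-1,0,0,0.02,0])

```text
t: 17.7
eef_pos: [0.5123, -0.2618, 0.0047]
orientation: [-2.184, -2.231, 0.035]
wrist_force: [-5.4, 2.9, 16.4]
gripper_width: 0.007
```

```bash
python3 wm.py w15.png
```

```text
17.7 [ 0.5123 -0.2618  0.0047] [-0.    0.   -0.01 -0.    0.   -0.  ] [-5.4  2.9 16.4]
green [257.7 234. ] [240 221  39  53 452] [ 0.5031 -0.2623  0.042 ]
```

View pics/w15.png

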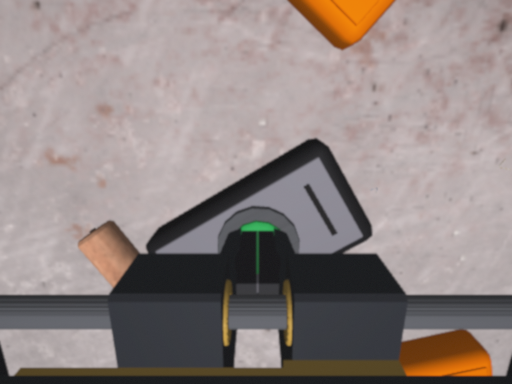

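send_rows(targets=[-1,0,0,-0.1,0,-1,0,0,-0.2,0,-1,0,0,-0.4,0,-1,0,0,-0.5,0,-1,0,0,-0.5,0,-1,0,-0.2,-0.3,0,-1,0,-0.2,0,0,-1,0,0,0,0])

```text
t: 18.55
eef_pos: [0.4772, -0.2621, 0.2119]
orientation: [-2.182, -2.231, 0.037]
wrist_force: [-0.7, -0.7, 0.3]
gripper_width: 0.003
```

```bash
python3 wm.py w16.png
python3 - <<'E'
from h import *
im=imaging.get_image("top");cv2.imwrite("pics/t16.png",im);m=imaging.camera_model("top")
for nm,lo,hi,z in(("blue",(105,120,80),(130,255,255),.0675),("yellow",(22,120,120),(35,255,255),.0745),("green",(60,100,60),(85,255,255),.042)):
    for c,s in blobs(im,lo,hi)[0]: print(nm,c.round(1),s,ray(m,*c,z).round(4))
E
```

```text
18.55 [ 0.4772 -0.2621  0.2119] [ 0.01 -0.   -0.06  0.01 -0.02  0.01] [-0.7 -0.7  0.3]
yellow [500.9 252.3] [489 240  23  25 475] [ 0.5569 -0.0039  0.0745]
green [313.3  50.8] [299  35  30  32 738] [ 0.359 -0.21   0.042]
green [257.4 197.7] [245 185  26  26 536] [ 0.5124 -0.262   0.042 ]
blue [207.4 194.4] [203 190  10  10  81] [0.5578 0.0998 0.0675]
yellow [243.1 193.5] [238 189  11  10  84] [0.5587 0.     0.0745]
green [291.5 167.7] [287 163  10  10  84] [ 0.6405 -0.1376  0.042 ]
green [ 82.6 277.3] [ 74 271  15  14  84] [0.3328 0.4399 0.042 ]
green [ 71.5 284.2] [ 66 278  13  12  66] [0.3144 0.4687 0.042 ]
```

View pics/w16.png

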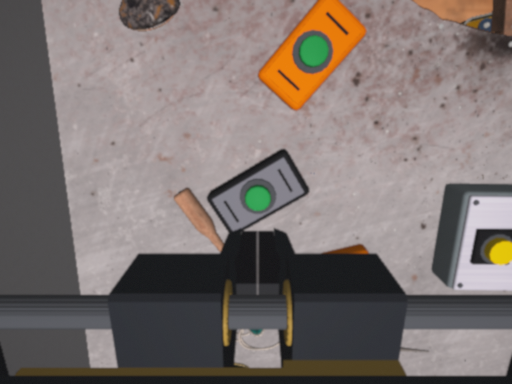

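View pics/t16.png

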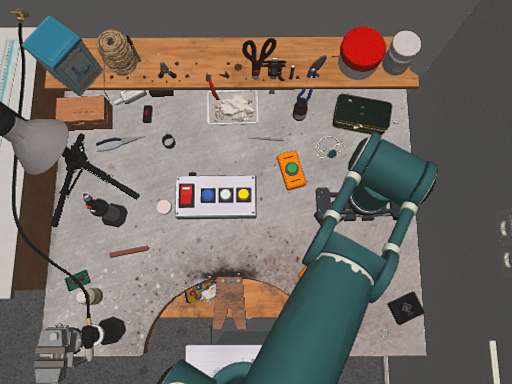

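```bash
python3 -c "
from h import *
print(r.finish_job())"
```

```text
the job is handed in; nothing more can be done
None
```

I did the three presses in the order asked and handed the job in at about 18.6 s. The arm was clear of everything at that point.

| Control | Height of finger tips at the stop | Force at the stop | What the pictures showed after lifting |
|---|---|---|---|
| Red rocker, white-barred end | 68 mm | 14 N | White-barred wing level, near wing raised |
| Blue key | 67.5 mm | 10 N | Cap visibly lower than the yellow and white ones |
| Green start button | 36 mm | 16 N | Button back to its full size in view, as before the press |

**Fingertip height:** The shut finger tips turned out to sit about 31 mm behind the reported TCP. I first noticed this over the rocker, where the TCP read 56 mm with no contact. I then went down in small steps while watching the force. The 31 mm comes from those stops: the rocker and the blue key gave it separately, and the start button then stopped at the TCP height it predicted (4.7 mm). The tip heights above assume it, so they show that the three stops agree with each other.

**Left undisturbed:** The hand control's button measured (0.512, -0.262) before and after the press, so it did not slide. The yellow and white keys stayed up. I saw no change in the other things in the last pictures, but the arm hid part of the right-hand side. I did not measure the small bystanders again.

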